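Click both mirror-light dials to their middle setting

ROBOT

A 7-joint arm with a two-finger parallel gripper is mounted at the origin on the work surface. World frame = base frame: x ahead of the robot, y to its left, z up, the work surface at z = 0. Lengths are in m, angles in rad, forces in N, time in s.
With the tool pointing down it reaches from about 0.4 to 0.875 m from the base axis. Payload 6.5 kg.
Tool frame: the origin (TCP) lies at the very end of the fingers, on their centre line; the grasp point (between the pads) lies 19 mm behind it; z points along the fingers, y is the line along which they close (so a half turn about z gives the same grasp; the last joint's range is limited). The gripper opens to 88 mm and grips with 3 to 60 N. Pads are 18 mm wide; open, the fingers measure 123 mm over their backs; the gripper's body (75 mm by 187 mm) begins 45 mm behind the grasp point.
Start: joints at [-0.066, 0.536, -0.004, 1.538, 0.003, 1.067, -0.071], TCP at [0.65, 0, 0.239] pointing down, gripper open.
Joint ranges: [-2.7, 2.7], [-0.37, 2.16], [-1.27, 1.26], [0.24, 2.4], [-1.31, 4.45], [0.19, 1.91], [-2.76, 2.76]. Speed limits (rad/s): [2.39, 2.39, 3.14, 3.14, 3.14, 3.14, 3.14].

INTERFACE

Orientations are given as a rotation vector (axis times angle).
In Python, from station import bot gives the robot as it stands.
- The arm moves only by the shell command python3 -m pendant 'ROWS' [OPENING]. ROWS is JSON, a list that holds one entry, the list of rows, each a list of 6 numbers: the shift along the tool's x, y, z in m, then the turn, a rotation vector about the tool's x, y, z in rad. In form: [[[dx, dy, dz, rx, ry, rz], ...]]. A call has 1 to 20 rows; each row shifts and turns the commanded pose from where the row before left it, along the tool's axes as they then stand; what a row does not reach is not made up. A row lasts 1/10 s, in which the tool goes at most 50 mm and 8.59 degrees, less where a joint would pass 70% of its speed; a pose out of reach is approached as far as the arm can. A call with a gripper value outside its range is refused whole. OPENING is the finger opening in m, from 0 to 0.0881, set as the call begins (- or left out, the last holds). The fingers move at their own pace and stop on an object; the grip force is fixed at half the most. Time passes only in rows, so rows that do not move let the fingers close. It gives the time, the measured TCP pose, the force, the opening and the grip force at its end, in the units of the state.
- bot.get_obs(): the state, without advancing time (a new reading comes with each control period).
- bot.get_image(name): name is "scene" or "side" or "wrist"; returns a dict with "pixels" (384x512x3 uint8, blue, green, red), "camera_matrix" (3x3 intrinsics, pixels), "D" ([k1, k2, p1, p2, k3] as OpenCV has them; the pictures are not rectified), "cam_to_world" (4x4, takes a point from camera to world coordinates); the wrist camera has in their place "T_tool_cam" (4x4, takes a point from camera to tool coordinates, whose origin is the TCP and whose axes are the flange's). Camera axes: x right, y down, z forward; pixel columns grow to the right and rows downward; lengths in m; the calibration is good to about 2 mm. A picture is of the moment at which its call begins: read the wrist's pose just before it. There is no depth.
- bot.sign_off(): hands the job in; it is judged then, once.
The state is a dict: "t": time; "joint_pos": joint angles; "joint_vel": joint speeds; "effort": joint torques, N m; "ee_pos": TCP position; "tool_rot": TCP orientation; "contact_force": force on the tool from outside, world axes, zero at the start; "wrist_torque": the same for the moment, N m; "gripper_width": opening from 0.0 (shut) to 1.0 (fully open); "grasp_force": force on a finger pad.
Only numpy, scipy, OpenCV 4.12 (cv2) and the standard library are available. Lean on these libraries where they do the work, as an engineer would, in place of code of your own. Each camera call takes 0.05 s, during which the arm holds its last target. There are 200 camera calls.

TASK

The two dials on the dressing table dim the left and right mirror lights, and they are set unevenly: one stands at its lowest setting, the other at its highest. Rest a fingertip on each dial and turn it by friction until it clicks into its middle setting with the pointer at the long mark on the base. Do not lift or shift the dial bases, leave the cosmetics standing around them alone, and finish with the fingers clear of everything.

Things in the scene. Friction and masses are not known exactly. Their poses are not given: they have to be found in the camera images.
- puck_a: White round dimmer base, 124 mm wide, 26 mm high, about 1 kg with its dial, loose on the table. A ribbed metal dial, 92 mm wide (too wide to pinch), turns on it about the same upright axis; the dial's flat top is 46 mm above the base's underside, its rim 29 to 46 mm. Origin: centre of the underside, z up. A black pointer bar lies on the dial's top, 18 to 44 mm from the axis.
- mark_a (a point): Long black mark (12 x 4 mm) of the middle setting, on the rim of puck_a's base, 53 mm from the axis in the base's own +x direction. Two small dots 0.7 rad either side of it mark the lowest (anticlockwise) and highest (clockwise) settings.
- dial_a (a joint): Angle (rad) of dial a's pointer from its base's long mark, positive anticlockwise from above. Spring detents at -0.70 (highest), 0 (middle), 0.70 (lowest); stops at -0.8, 0.8. Within 0.3 of a detent the released dial snaps in. Leaving an end detent takes about 0.08 N m (2.5 N at 35 mm from the axis): press the top with 6 N or more while dragging. Starts at the highest setting.
- puck_b: The second base, the same as puck_a in every way, with its own dial. The two may stand either way round, left or right.
- mark_b (a point): The same long middle mark on puck_b's base.
- dial_b (a joint): Angle (rad) of dial b's pointer from the long mark of its own base; same signs, detents and stiffness as dial_a. Dial b starts at the lowest setting.
- perfume: Amber glass bottle with brass cap, 44 mm diameter, 85 mm tall, upright and loose. Origin: centre of its underside. To be left alone.
- cream_jar: White lidded jar, 60 mm diameter, 45 mm tall, upright and loose. Origin: centre of its underside. To be left alone.
- lipstick: Closed black lipstick tube, 20 mm diameter, 72 mm tall, upright and loose. Origin: centre of its underside. To be left alone.
- compact: Closed black powder compact lying flat, 75 x 75 x 14 mm, loose. Origin: centre of its underside. To be left alone.
Mind the look-alikes: they are no part of the job. Leave any orange look-alike of the puck_b alone.

How it is judged:
At the end, for the whole second after the job is handed in: Both dials sit in their middle detent (pointer within 0.12 rad of the long mark), both bases are within 25 mm of where they stood, and the cosmetics stand within 20 mm of where they were (value of joint dial_a between -0.12 and 0.12 rad and value of joint dial_b between -0.12 and 0.12 rad and distance of each of puck_a, puck_b from where it was at the start of the episode below 0.025 m and distance of each of perfume, cream_jar, lipstick, compact from where it was at the start of the episode below 0.02 m and angle between each of perfume, cream_jar, lipstick's own z axis and vertical below 0.2 rad); the robot touches nothing.
It fails at once if a dial base was lifted, tipped or shifted by more than 25 mm (height (world z) of any of puck_a, puck_b above 0.01 m or angle between any of puck_a, puck_b's own z axis and vertical above 0.2 rad or distance of any of puck_a, puck_b from where it was at the start of the episode above 0.025 m).
It fails at once if a bystander was lifted, knocked over or moved by more than 20 mm (distance of any of perfume, cream_jar, lipstick, compact from where it was at the start of the episode above 0.02 m or angle between any of perfume, cream_jar, lipstick's own z axis and vertical above 0.3 rad).
It also fails if it takes over 45 s, if anything falls off the work surface, if the arm or the gripper's body presses on something with over 40 N, if the wrist force passes 120 N, or if a joint passes its speed limit or range.

## Working session

There is one attempt and no reset: what is moved stays moved. The work goes in short steps, Python scripts to look and compute and a shell command to move; the robot and the scene stay as the last step left them, time stands still between calls to the robot, and variables do not carry over. Pictures are saved under pics/ and viewed, at most 10 in all, crops included, and the job is handed in when it is done.

```bash
mkdir -p pics
cat > h.py <<'E'
import cv2,numpy as np
from station import bot
def snap(n,f):
    o=bot.get_obs(); im=bot.get_image(n); cv2.imwrite('pics/'+f,im['pixels']); np.savez('pics/'+f+'.npz',K=im['camera_matrix'],D=im['D'],T=im.get('cam_to_world',im.get('T_tool_cam')),p=o['ee_pos'],r=o['tool_rot'])
    return o,im
def world(f,uv,z):
    d=np.load('pics/'+f+'.npz'); T=d['T']
    if 'wrist' in f:
        W=np.eye(4);W[:3,:3]=cv2.Rodrigues(d['r'].astype(float))[0] if d['r'].size==3 else d['r'];W[:3,3]=d['p'];T=W@T
    q=cv2.undistortPoints(np.array(uv,float).reshape(-1,1,2),d['K'],d['D']).reshape(-1,2)
    r=np.c_[q,np.ones(len(q))]@T[:3,:3].T; o=T[:3,3]
    z=np.broadcast_to(z,len(q))
    return o+r*((z-o[2])/r[:,2])[:,None]
E
python3 - <<'E'
from h import *
a=[snap(n,n+'1.png') for n in('scene','side','wrist')]
print(a[0][0])
cv2.imwrite('pics/all1.png',cv2.resize(np.hstack([x[1]['pixels'] for x in a[:2]]),(800,300)))
E
```

```text
{'t': 0.0, 'joint_pos': array([-0.06620055,  0.53715762, -0.00439472,  1.53885664,  0.00262925,
        1.06727925, -0.07118683]), 'joint_vel': array([-0.00150968,  0.00012747,  0.00075886, -0.00084183, -0.000648  ,
        0.00116108, -0.00041398]), 'effort': array([-1.69933578e-04, -5.70981932e+01,  9.90184285e-01, -2.51597965e+01,
       -5.62433247e-02,  1.80829730e-02,  2.02785413e-04]), 'ee_pos': array([ 6.49397779e-01, -5.13801714e-05,  2.37851460e-01]), 'tool_rot': array([-2.22061477e+00, -2.22075251e+00,  2.06495141e-03]), 'contact_force': array([ 0.23769186,  0.36536406, -0.71821909]), 'wrist_torque': array([0.02192158, 0.01992425, 0.06517069]), 'grasp_force': 0.0, 'gripper_width': 0.9994350954310529}
```

View pics/scene1.png

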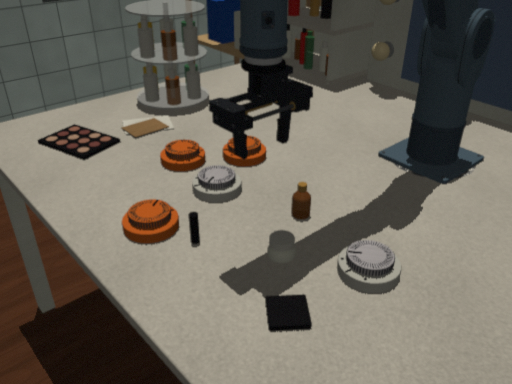

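View pics/wrist1.png

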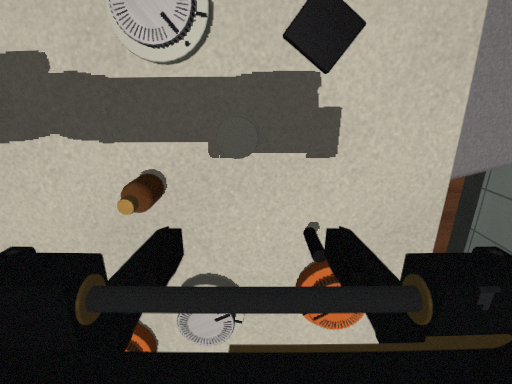

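The two white pucks are at scene (217,182) and (370,264). The three orange dials at (183,154), (244,150) and (150,220) are look-alikes, and the white ones fit the description. I'll confirm with enlarged crops.

Run:
```python
from h import *
s=cv2.imread('pics/scene1.png');w=cv2.imread('pics/wrist1.png')
r=lambda i,x,y,w_,h,f:cv2.resize(i[y:y+h,x:x+w_],(400,300),interpolation=cv2.INTER_CUBIC)
cv2.imwrite('pics/c1.png',np.vstack([np.hstack([r(s,180,150,80,60,5),r(s,330,230,80,60,5)]),np.hstack([r(w,90,-0,133,100,3),r(w,160,260,100,75,4)])]))
print(world('scene1.png',[(217,176),(371,257),(302,216),(282,260),(195,242),(289,312)],[.046,.046,0,0,0,.014]).round(3))
print(world('wrist1.png',[(151,8),(207,318),(235,137),(325,34)],[.046,.046,.045,.014]).round(3))
```

```text
[[ 0.581 -0.244  0.046]
 [ 0.545  0.2    0.046]
 [ 0.496 -0.031  0.   ]
 [ 0.642  0.055  0.   ]
 [ 0.742 -0.111 -0.   ]
 [ 0.743  0.178  0.014]]
[[ 0.537  0.182  0.046]
 [ 0.576 -0.245  0.046]
 [ 0.627  0.04   0.045]
 [ 0.738  0.163  0.014]]
```

View pics/c1.png

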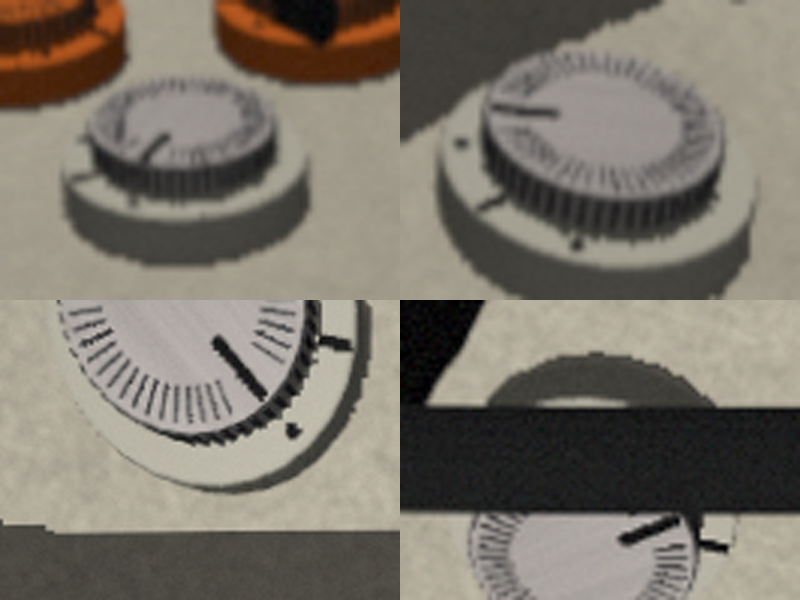

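Left puck (y≈0.19): the pointer is clockwise of the long mark, so it is puck_a and must turn anticlockwise. Right puck (y≈-0.245): the pointer is anticlockwise, so it is puck_b and must turn clockwise. I'll straddle each dial's axis with both fingertips, press, and twist about the axis, which puts almost no side load on the base. First I need a better wrist view of puck_a.

```bash
python3 -m pendant '[[[0.02,-0.018,0,0,0,0],[0.02,-0.018,0,0,0,0],[0.02,-0.018,0,0,0,0],[0.02,-0.018,0,0,0,0],[0.02,-0.018,0,0,0,0],[0,-0.02,0,0,0,0],[0,0,0,0,0,0],[0,0,0,0,0,0]]]' 0.04
python3 - <<'E'
from h import *
o,im=snap('wrist','wrist2.png');print(o['ee_pos'],o['tool_rot'],im['T_tool_cam'].round(3))
print(world('scene1.png',[(216.2,174.8),(371.2,254.8)],.046).round(4))
E
```

```text
t: 0.95
ee_pos: [0.5403, 0.0997, 0.2388]
tool_rot: [2.221, 2.221, 0.0]
contact_force: [0.5, -0.6, -0.1]
gripper_width: 0.455
grasp_force: 0.0
[0.54033458 0.09967085 0.23882949] [2.22133164e+00 2.22082663e+00 2.84439008e-04] [[ 0.    -0.95  -0.311  0.08 ]
 [ 1.     0.     0.     0.001]
 [-0.    -0.311  0.95  -0.145]
 [ 0.     0.     0.     1.   ]]
[[ 0.5786 -0.2496  0.046 ]
 [ 0.5395  0.1961  0.046 ]]
```

View pics/wrist2.png

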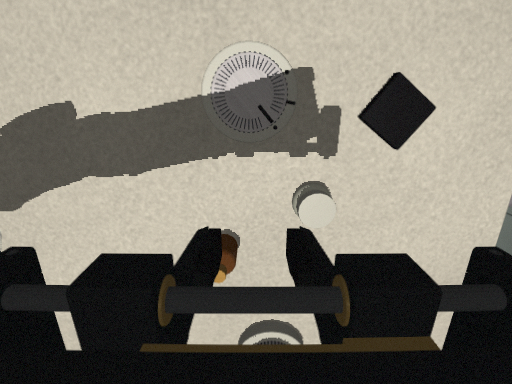

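Puck_a's dial is centred at about (249,92), with its pointer at (260,105)–(272,122) and the long mark at (291,102), so the pointer is clockwise of the mark. The path over it is clear.

Run:
```python
from h import *
P=world('wrist2.png',[(249.5,92),(211,92),(288,92),(249,53),(249,132),(202,92),(297,92),(249,41),(249,142),(266,114),(291,102)],[.046]*5+[.026]*4+[.046,.026])
print(P.round(4)); print((P[1]+P[2])/2,(P[3]+P[4])/2,(P[5]+P[6])/2,(P[7]+P[8])/2)
```

```text
[[0.5365 0.1928 0.046 ]
 [0.4904 0.1929 0.046 ]
 [0.5827 0.1928 0.046 ]
 [0.5361 0.2353 0.046 ]
 [0.5357 0.1456 0.046 ]
 [0.476  0.1937 0.026 ]
 [0.5965 0.1937 0.026 ]
 [0.5359 0.2519 0.026 ]
 [0.5353 0.1304 0.026 ]
 [0.5566 0.1673 0.046 ]
 [0.5894 0.1815 0.026 ]]
[0.53653569 0.19285033 0.046     ] [0.53592677 0.19046626 0.046     ] [0.53626144 0.19367873 0.026     ] [0.53561656 0.191148   0.026     ]
```

```bash
python3 -m pendant '[[[0.02,-0.003,0,0,0,0],[0.025,0,0,0,0,0],[0.025,0,0.01,0,0,0],[0.023,0,0.02,0,0,0],[0,0,0.03,0,0,0],[0,0,0.03,0,0,0],[0,0,0.03,0,0,0],[0,0,0.03,0,0,0],[0,0,0.02,0,0,0],[0,0,0.01,0,0,0],[0,0,0.005,0,0,0],[0,0,0,0,0,0],[0,0,0,0,0,0]]]'
```

```text
t: 2.3
ee_pos: [0.5379, 0.1932, 0.0546]
tool_rot: [2.221, 2.221, 0.002]
contact_force: [0.9, -0.3, 0.2]
gripper_width: 0.456
grasp_force: 0.0
```

```bash
python3 -m pendant '[[[0,0,0.003,0,0,0],[0,0,0.002,0,0,0],[0,0,0.002,0,0,0],[0,0,0.001,0,0,0],[0,0,0.001,0,0,0],[0,0,0,0,0,0],[0,0,0,0,0,0]]]'
```

```text
t: 3.0
ee_pos: [0.5372, 0.1931, 0.0464]
tool_rot: [2.221, 2.221, 0.0]
contact_force: [-4.3, -2.1, 17.7]
gripper_width: 0.458
grasp_force: 8.7
```

```bash
python3 -m pendant '[[[0,0,0,0,0,-0.08],[0,0,0,0,0,-0.08],[0,0,0,0,0,-0.08],[0,0,0,0,0,-0.08],[0,0,0,0,0,-0.08],[0,0,0,0,0,-0.08],[0,0,0,0,0,-0.08],[0,0,0,0,0,-0.08],[0,0,0,0,0,-0.06],[0,0,0,0,0,0],[0,0,0,0,0,0]]]'
python3 -m pendant '[[[0,0,-0.005,0,0,0],[0,0,-0.01,0,0,0],[0,0,-0.03,0,0,0],[0,0,-0.04,0,0,0],[0,0,-0.04,0,0,0],[0,0,-0.04,0,0,0],[0,0,-0.03,0,0,0],[0,0,0,0,0,0.08],[0,0,0,0,0,0.14],[0,0,0,0,0,0.14],[0,0,0,0,0,0.14],[-0.03,0,0,0,0,0.14],[-0.04,0,0,0,0,0.06],[-0.03,0,0,0,0,0],[0,0,0,0,0,0],[0,0,0,0,0,0]]]'
python3 - <<'E'
from h import *
o,im=snap('wrist','wrist3.png');i=im['pixels'][0:180,150:390]
cv2.imwrite('pics/c3.png',cv2.resize(i,(800,600),interpolation=cv2.INTER_CUBIC))
E
```

```text
t: 4.1
ee_pos: [0.5365, 0.1945, 0.0464]
tool_rot: [-1.323, -2.848, -0.001]
contact_force: [-7.4, 0.7, 17.3]
gripper_width: 0.456
grasp_force: 8.8
t: 5.7
ee_pos: [0.5454, 0.0934, 0.2401]
tool_rot: [2.223, 2.22, 0.001]
contact_force: [-0.5, 1.6, 0.0]
gripper_width: 0.455
grasp_force: 0.0
```

View pics/c3.png

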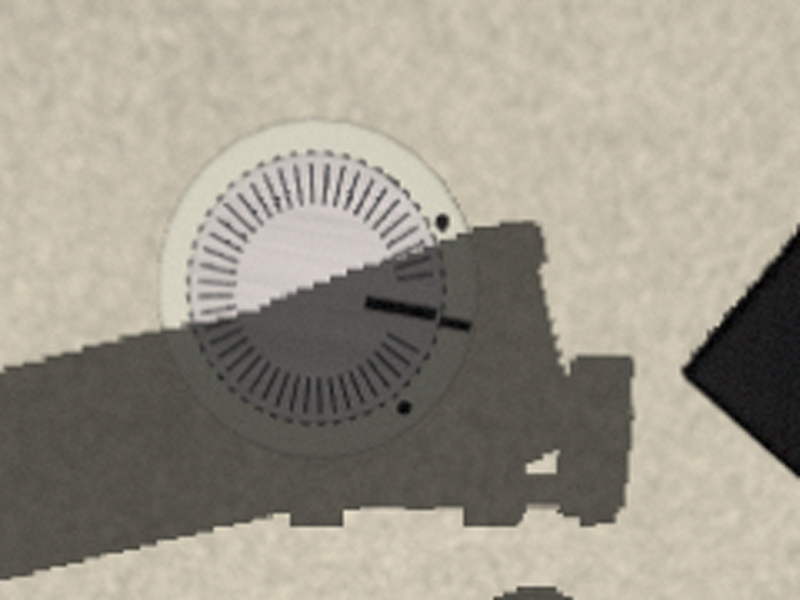

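Dial a's pointer, at crop (367,302)–(435,315), lines up with the long mark at (456,324). Next is puck_b.

```bash
python3 -m pendant '[[[-0.02,0.003,0,0,0,0],[-0.033,0.003,0,0,0,0],[-0.035,0.003,0,0,0,0],[-0.035,0.003,0,0,0,0],[-0.035,0.003,0,0,0,0],[-0.035,0.003,0,0,0,0],[-0.035,0.003,0,0,0,0],[-0.035,0.003,0,0,0,0],[-0.035,0.003,0,0,0,0],[-0.035,0.003,0,0,0,0],[-0.035,0.002,0,0,0,0],[-0.035,0,0,0,0,0],[-0.03,0,0,0,0,0],[0,0,0,0,0,0],[0,0,0,0,0,0],[0,0,0,0,0,0]]]'
python3 - <<'E'
from h import *
o,im=snap('wrist','wrist4.png');print(o['ee_pos'],o['joint_pos'])
E
```

```text
t: 7.35
ee_pos: [0.5785, -0.3366, 0.2396]
tool_rot: [-2.217, -2.224, -0.002]
contact_force: [0.7, 1.1, 0.4]
gripper_width: 0.458
grasp_force: 0.0
[ 0.57850193 -0.33656969  0.23962484] [ 4.62754764e-01  5.69700474e-01 -3.31971180e-03  1.47987984e+00
  1.07574533e-04  1.09242023e+00  4.63232436e-01]
```

View pics/wrist4.png

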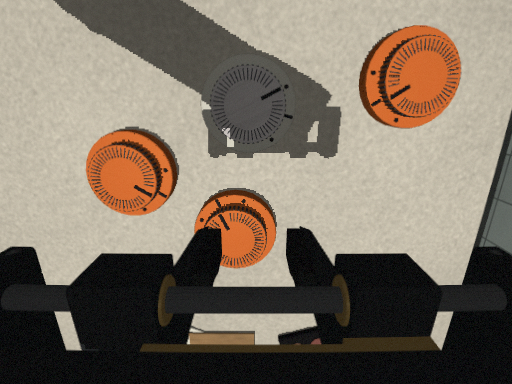

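Puck_b is white, here in shadow, with its dial centre at about (248,104), its pointer at (271,94) and the long mark at (288,116). The pointer is anticlockwise of the mark, as expected. The orange dials stay well clear of the fingers.

Run:
```python
from h import *
P=world('wrist4.png',[(209,104),(287,104),(248,65),(248,143),(272,93),(288,116)],[.046]*5+[.026])
print((P[0]+P[1])/2,(P[2]+P[3])/2,P[1]-P[0],P[2]-P[3]);print(P[4:])
```

```text
[ 0.57249781 -0.25680074  0.046     ] [ 0.57249801 -0.25865002  0.046     ] [0.09487718 0.00031334 0.        ] [0.00020985 0.09093268 0.        ]
[[ 0.60138445 -0.24408884  0.046     ]
 [ 0.62426248 -0.27158459  0.026     ]]
```

```bash
python3 -m pendant '[[[0.02,-0.002,0,0,0,0],[0.03,-0.0025,0,0,0,0],[0.02,0,0,0,0,0],[0.011,0,0,0,0,0],[0,0,0.02,0,0,0.12],[0,0,0.03,0,0,0.13],[0,0,0.03,0,0,0.13],[0,0,0.03,0,0,0.13],[0,0,0.03,0,0,0.13],[0,0,0.02,0,0,0.13],[0,0,0.015,0,0,0.13],[0,0,0.01,0,0,0],[0,0,0,0,0,0],[0,0,0,0,0,0]]]'
```

```text
t: 8.8
ee_pos: [0.5733, -0.2584, 0.0553]
tool_rot: [2.965, 1.038, 0.001]
contact_force: [0.4, 0.8, 0.6]
gripper_width: 0.452
grasp_force: 0.0
```

```bash
python3 -m pendant '[[[0,0,0.003,0,0,0],[0,0,0.003,0,0,0],[0,0,0.002,0,0,0],[0,0,0.001,0,0,0],[0,0,0.001,0,0,0],[0,0,0,0,0,0],[0,0,0,0,0,0]]]'
```

```text
t: 9.5
ee_pos: [0.573, -0.2584, 0.0464]
tool_rot: [-2.966, -1.034, -0.001]
contact_force: [-4.5, 2.3, 15.1]
gripper_width: 0.454
grasp_force: 7.3
```

```bash
python3 -m pendant '[[[0,0,0,0,0,0.08],[0,0,0,0,0,0.08],[0,0,0,0,0,0.08],[0,0,0,0,0,0.08],[0,0,0,0,0,0.08],[0,0,0,0,0,0.08],[0,0,0,0,0,0.08],[0,0,0,0,0,0.08],[0,0,0,0,0,0.06],[0,0,0,0,0,0],[0,0,0,0,0,0]]]'
python3 -m pendant '[[[0,0,-0.005,0,0,0],[0,0,-0.01,0,0,0],[0,0,-0.03,0,0,0],[0,0,-0.04,0,0,0],[0,0,-0.04,0,0,0],[0,0,-0.04,0,0,0],[0,0,-0.03,0,0,-0.1],[0,0,0,0,0,-0.14],[0,0,0,0,0,-0.14],[0,0,0,0,0,-0.14],[0,0,0,0,0,-0.14],[0,0,0,0,0,-0.14],[0,0,0,0,0,-0.14],[0,0,0,0,0,-0.14],[0,0,0,0,0,-0.14],[0,0,0,0,0,-0.14],[0,0,0,0,0,-0.14],[0,0,0,0,0,-0.14],[0,0,0,0,0,0],[0,0,0,0,0,0]]]'
python3 -m pendant '[[[-0.03,0,0,0,0,0],[-0.04,0,0,0,0,0],[-0.03,0,0,0,0,0],[0,0,0,0,0,0],[0,0,0,0,0,0]]]'
python3 - <<'E'
from h import *
o,im=snap('wrist','wrist5.png');o,s=snap('scene','scene5.png')
cv2.imwrite('pics/c5.png',np.hstack([cv2.resize(im['pixels'][0:180,170:350],(400,400),interpolation=cv2.INTER_CUBIC),cv2.resize(s['pixels'][140:340,180:420],(400,400))]))
E
```

```text
t: 10.6
ee_pos: [0.5717, -0.2593, 0.0464]
tool_rot: [3.141, -0.047, -0.003]
contact_force: [-8.3, 1.0, 16.8]
gripper_width: 0.455
grasp_force: 8.6
t: 12.6
ee_pos: [0.5729, -0.2584, 0.24]
tool_rot: [2.181, 2.261, 0.0]
contact_force: [-0.3, 0.4, -0.0]
gripper_width: 0.453
grasp_force: 0.0
t: 13.1
ee_pos: [0.5767, -0.3584, 0.2395]
tool_rot: [-2.18, -2.262, 0.0]
contact_force: [-0.0, 0.3, -0.3]
gripper_width: 0.453
grasp_force: 0.0
```

View pics/c5.png

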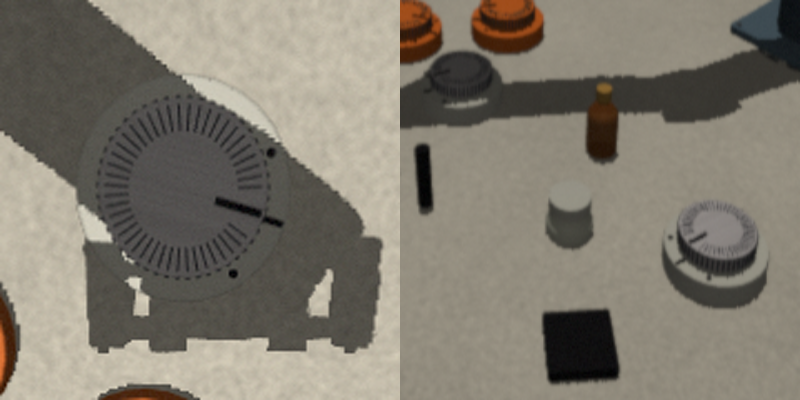

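Dial b's pointer, at crop (217,201)–(262,214), lines up with its long mark at (272,220). Dial a is still in the middle, the cosmetics are standing, and the gripper is 0.24 m up and clear.

```bash
python3 -c "
from station import bot
print(bot.sign_off())"
```

```text
the job is handed in; nothing more can be done
None
```

In the last pictures both dials sat in their middle settings with the pointers on the long marks, nothing else had visibly moved, the gripper was clear, and I handed the job in at about 13 s; no verdict was returned.

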